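# Pop a streak plate out of its dispenser and trap it

### The job

With one finger press down the black button of the streak-plate dispenser, and with the other finger trap the white plate that springs out towards the front, when it is about half-way out, before it shoots off the open end. Do not lift or carry the plate, and leave the jar, stones and loupe around it where they are. Finish while still holding: the button kept fully down by the one finger and the plate at rest against the other.

Things in the scene. Friction and masses are not known exactly. Their poses are not given: they have to be found in the camera images.
- dispenser: Low aluminium streak-plate dispenser, fixed to the table, 92 (x) x 64 (y) mm; its flat slideway is 24 mm above the table. Origin on the table under the plate's home place; the body runs from x = -34 to +58 mm. Its own -x is the front, where the plate springs out. Grey side rails: x -17 to +17 mm, 42 mm apart inside, tops 17 mm above the slideway, inturned edges 34 mm apart.
- stop_lip (a point): Middle of the top of the steel stop lip, 3 mm thick, across the slideway at dispenser x = -17.5 mm, 5 mm above the slideway. It holds the plate at home; it is one part with the button and sinks below the slideway as the button goes down.
- apron_end (a point): Middle of the open front edge of the slideway, at dispenser x = -34 mm, 24 mm above the table. Between the rails and this edge the slideway is a bare apron without walls; a plate pushed half over the edge falls off.
- half_way (a point): Point where the middle of the plate's front face is when the plate is half-way out: dispenser x = -30 mm, 6 mm above the slideway. The trapping finger's inner face belongs here; plates stopped 6 to 28 mm out are good.
- streak_plate: White ceramic plate, loose, 30 (dispenser x) x 40 (y) x 12 (z) mm, about 45 g, on the slideway between the rails. Origin: centre of its underside. At home it is at dispenser x = 0 within 2 mm, front face at -15 mm. A spring pusher behind it pushes with 1.8 N at home, 1 N after 40 mm; once the lip has sunk the plate shoots out in about 0.3 s and falls off the front if not stopped.
- button_top (a point): Centre of the top of the black release button, behind the plate at dispenser x = +34 mm, y = 0; 35 mm above the table (11 mm above the slideway) when up. It moves with the button. The top is 28 (x) x 34 (y) mm, 3 mm behind the rail ends. Fully down it is 3 mm above the slideway: a second fingertip level with it, in front of the plate, then clears the apron by 3 mm.
- release_button (a joint): Travel of the release button in m: 0 up, 0.008 fully down (it moves straight down). Spring force 2.5 N at the top to 4.5 N at the bottom, plus up to about 2 N of friction from the plate on the lip; the plate is let go at about 0.005. It springs back up when let go.
- sample_jar_2: Clear jar of chips with a pale cap, 47 mm across, 63 mm tall, loose bystander beside or behind the dispenser. Origin at the centre of its underside.
- serpentine: Green stone, 40x50x34 mm, loose bystander beside or behind the dispenser. Origin at the centre of its underside.
- flint_b: Black stone, 42x56x30 mm, loose bystander beside or behind the dispenser. Origin at the centre of its underside.
- loupe: Folding loupe, 31x70x13 mm, loose bystander to the right of the dispenser's front. Origin at the centre of its underside.
Not all that is in view belongs to the job. What is shaped like the dispenser but blue is not meant.

How it is judged:
By the outcome, as a careful person would: the job done as asked, in the order asked, and still so for the second after the job is handed in, while the arm keeps its last pose, push and grip.
It also fails if it takes over 32 s, if anything falls off the work surface, if the arm or the gripper's body presses on something with over 40 N, if the wrist force passes 120 N, or if a joint passes its speed limit or range.

### The arm

A 6-joint arm with a two-finger parallel gripper is mounted at the origin on a cart in front of the work surface, level with it; the furniture and walls round the work are solid. World frame = base frame: x ahead of the robot, y to its left, z up, the work surface at z = 0. Lengths are in m, angles in rad, forces in N, time in s.
With the tool pointing down it reaches from about 0.25 to 0.725 m from the base axis. Payload 9.7 kg.
Tool frame: the origin (TCP) lies at the very end of the fingers, on their centre line; the grasp point (between the pads) lies 19 mm behind it (arm.tcp_to_grasp is the distance from the TCP to the grasp point, in m); z points along the fingers, y is the line along which they close (so a half turn about z gives the same grasp; the last joint's range is limited). The gripper opens to 85 mm and grips with 20 to 120 N. Pads are 22 mm wide; open, the fingers measure 114 mm over their backs; the gripper's body (76 mm by 85 mm) begins 54 mm behind the grasp point. The pads swing forward as they close: fully open they stand 13 mm farther back than shut.
Start: joints at [0, 0.087, 0.176, 1.66, 0, 1.571], TCP at [0.55, -0, 0.231] pointing down, gripper open.
Joint ranges: [-3.13, 3.13], [-0.85, 1.81], [-1.15, 1.24], [-2.2, 2.28], [-1.44, 1.52], [-3.14, 3.14]. Speed limits (rad/s): [2.22, 2.22, 2.57, 3.14, 3.14, 3.14].

### API

Orientations are given as a unit quaternion [w, x, y, z].
In Python, from rig import arm gives the robot as it stands.
- The arm moves only by the tool step_arm, never from a script. Its argument "plan" is one flat list of numbers, 6 for each row, row after row: the shift along the world's x, y, z in mm, then the turn, a rotation vector about the world's x, y, z in rad. In form: [tx, ty, tz, ax, ay, az, tx, ty, tz, ax, ay, az, ...]. A call has 1 to 8 rows; each row is the pose to reach, as a shift and turn from the pose commanded when the call began; what a row does not reach only later rows make up. A row lasts 1/10 s, in which the tool goes at most 50 mm and 8.59 degrees, less where a joint would pass 70% of its speed; a pose out of reach is approached as far as the arm can. A call with a gripper value outside its range is refused whole. "gripper" is the finger opening in mm, from 0 to 85.4, set as the call begins (left out, the last holds). The fingers move at their own pace and stop on an object; "grip_force" is the grip in N (left out, the last holds). Time passes only in rows, so rows that repeat a pose let the fingers close. It gives the time, the measured TCP pose, the force, the opening and the grip force at its end, in the units of the state.
- arm.read_state(): the state, without advancing time (a new reading comes with each control period).
- arm.camera(name): name is "scene" or "side" or "wrist"; returns the picture (420x560x3 uint8, blue, green, red); there is no depth.
- arm.get_calibration(name): a dict with "intrinsics" (3x3 intrinsics, pixels), "xyz" and "orientation" of the camera in the world. Camera axes: x right, y down, z forward; pixel columns grow to the right and rows downward; lengths in m; the calibration is good to about 2 mm. A picture is of the moment at which its call begins: read the wrist's pose just before it. get_calibration takes no time and is no camera call; for the wrist camera it gives the pose at the moment of the call.
- arm.close_job(): hands the job in; it is judged then, once.
The state is a dict: "time_s": time; "joint_positions": joint angles; "dq": joint speeds; "tau": joint torques, N m; "tool_pos": TCP position; "eef_rot": TCP orientation; "ft_force": force on the tool from outside, world axes, zero at the start; "wrist_torque": the same for the moment, N m; "finger_gap": finger opening in m; "grip_force": force on a finger pad.
Only numpy, scipy, OpenCV 4.12 (cv2) and the standard library are available. Lean on these libraries where they do the work, as an engineer would, in place of code of your own. Each camera call takes 0.05 s, during which the arm holds its last target. There are 200 camera calls.

## Working session

There is one attempt and no reset: what is moved stays moved. The work goes in short steps, Python scripts to look and compute and a tool call to move; the robot and the scene stay as the last step left them, time stands still between calls to the robot, and variables do not carry over. Pictures are saved under pics/ and viewed, at most 10 in all, crops included, and the job is handed in when it is done.

Besides the shell and the picture viewer there is one more tool, called after "Call:" in YAML: its name, and indented under it one key for each argument. step_arm: Moves the arm, as the interface text tells. Its arguments: {"type":"object","properties":{"plan":{"type":"array"},"gripper":{"type":"number"},"grip_force":{"type":"number"}},"required":["plan"]}

```bash
mkdir -p pics; cat > h.py <<'E'
import numpy as np, cv2, json
from rig import arm
from scipy.spatial.transform import Rotation as R
def cal(n):
    c=arm.get_calibration(n); q=c["orientation"]; return np.array(c["intrinsics"]),np.array(c["xyz"]),R.from_quat([q[1],q[2],q[3],q[0]]).as_matrix()
def onz(c,px,z):
    K,t,M=c; d=M@np.linalg.inv(K)@np.array([px[0],px[1],1.]); return t+d*(z-t[2])/d[2]
def proj(c,P):
    K,t,M=c; p=K@(M.T@(np.array(P)-t)); return p[:2]/p[2]
E
python3 - <<'E'
from h import *
ims=[]
for n in["scene","side","wrist"]:
    im=arm.camera(n); cv2.imwrite(f"pics/{n}0.png",im); np.savez(f"{n}0.npz",*cal(n)); ims.append(im)
cv2.imwrite("pics/all0.png",cv2.resize(np.hstack(ims[:2]),(800,300)))
print(arm.read_state()); print(cal("scene"))
E
```

```text
{'time_s': 0.15, 'joint_positions': array([-4.19656425e-06,  8.73244939e-02,  1.75321082e-01,  1.65982309e+00,
        1.53781158e-05,  1.57084555e+00]), 'dq': array([ 8.71893253e-04, -9.00278049e-04,  1.88009232e-03,  7.11772617e-04,
        3.93205802e-04, -5.40571968e-05]), 'tau': array([-3.04631758e-03, -5.20762289e+01,  4.65044117e+01,  1.38444663e-02,
       -2.16874664e-04, -1.82086734e-05]), 'tool_pos': array([5.49816238e-01, 2.07542384e-06, 2.30753552e-01]), 'eef_rot': array([-3.69651666e-04,  7.07125576e-01,  7.07087798e-01, -3.58794096e-04]), 'ft_force': array([-0.08769661,  0.63788249,  0.51315366]), 'wrist_torque': array([ 0.02800483, -0.027268  , -0.0248448 ]), 'grip_force': 0.0, 'finger_gap': 0.08554782945678448}
(array([[407.38906377,   0.        , 276.7884027 ],
       [  0.        , 407.38906377, 205.12861092],
       [  0.        ,   0.        ,   1.        ]]), array([0.07303208, 0.67579373, 0.61271896]), array([[-0.79441635, -0.39138986,  0.46445305],
       [-0.60730193,  0.50011419, -0.61730881],
       [ 0.00932885, -0.77246344, -0.63499071]]))
```

View pics/scene0.png

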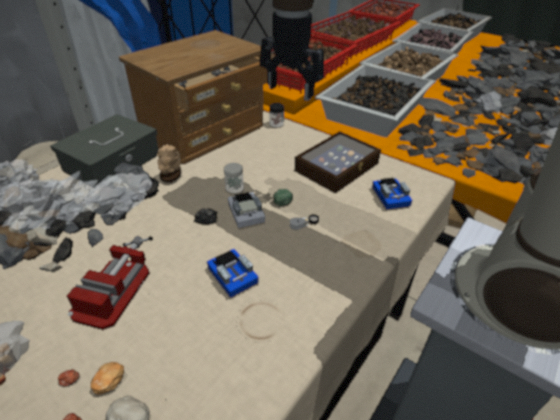

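View pics/wrist0.png

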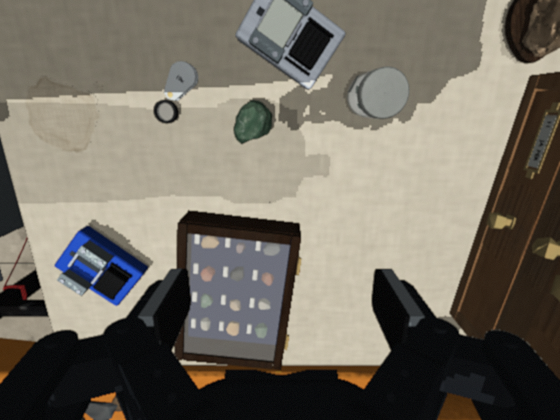

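Candidates: the grey dispenser at scene (246,208) / wrist (290,40), and two blue ones at scene (232,271) and (391,192). By the description I choose the grey one: black button at wrist (311,48), white plate at (275,20), front towards the upper left.

```bash
python3 - <<'E'
from h import *
c=cal("wrist"); s=cal("scene"); sd=cal("side")
B=onz(c,(311,48),.035); P=onz(c,(277,20),.036); print(B,P, "cam",c[1],c[2])
print(proj(s,B),proj(s,P),proj(sd,P))
for n,p in dict(jar=(380,93),stone=(252,122),loupe=(175,90)).items(): print(n,onz(c,p,.02))
a=cv2.imread("pics/scene0.png")[165:245,180:330]; b=cv2.imread("pics/side0.png")
u,v=proj(sd,P).astype(int); b=b[max(v-60,0):v+60,max(u-90,0):u+90]; print(u,v)
cv2.imwrite("pics/crop.png",np.hstack([cv2.resize(a,None,fx=2.6,fy=3*2.6/3,interpolation=2)[:200],cv2.resize(b,(400,200),interpolation=2)]))
E
```

```text
[0.57888116 0.13182776 0.035     ] [0.54617983 0.1553893  0.036     ] cam [0.55013575 0.07921237 0.37333565] [[ 9.99999429e-01  1.59824022e-04 -1.05704686e-03]
 [-1.77331883e-04 -9.50265681e-01 -3.11440369e-01]
 [-1.05425101e-03  3.11440379e-01 -9.50265110e-01]]
[243.37783242 194.80357355] [247.50388118 205.14991562] [302.88081501 209.09002875]
jar [0.65381606 0.09154772 0.02      ]
stone [0.51863785 0.06218849 0.02      ]
loupe [0.43892206 0.09454485 0.02      ]
302 209
```

View pics/crop.png

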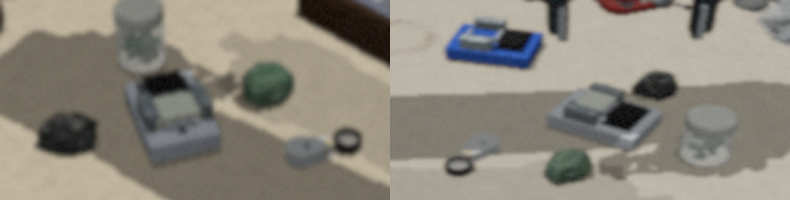

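The crop confirms the grey dispenser, with its plate facing front and the button behind it. Now I'll move above it, yawed about -36°.

Call:
step_arm:
  plan: [-1,35,-15,0,0,-0.12,-2,70,-35,0,0,-0.25,-3,105,-55,0,0,-0.38,-4,135,-75,0,0,-0.5,-5,150,-85,0,0,-0.6,-5,156,-90,0,0,-0.63,-5,156,-90,0,0,-0.63,-5,156,-90,0,0,-0.63]
  gripper: 57

```text
time_s: 0.95
tool_pos: [0.5449, 0.1558, 0.1413]
eef_rot: [0.0, 0.891, 0.454, -0.0]
ft_force: [-0.7, -0.4, 0.0]
finger_gap: 0.0566
grip_force: 0.0
```

```bash
python3 - <<'E'
from h import *
st=arm.read_state(); print(st["tool_pos"],st["eef_rot"],st["finger_gap"],st["time_s"],st["ft_force"])
c=cal("wrist"); np.savez("w1.npz",*c); im=arm.camera("wrist"); cv2.imwrite("pics/w1.png",im)
cv2.imwrite("pics/w1b.png",cv2.resize(im,(800,600),interpolation=2))
E
```

```text
[0.54493389 0.15584682 0.14132887] [ 3.01162756e-05  8.91086132e-01  4.53834197e-01 -1.58232562e-04] 0.05656083972019024 0.95 [-0.72374601 -0.39274465  0.00551056]
```

View pics/w1b.png

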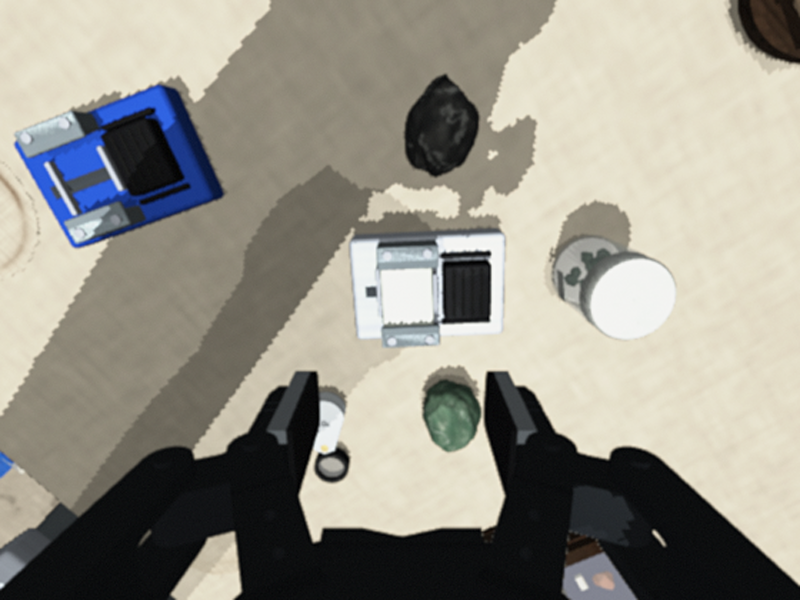

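The picture shows the dispenser at (428,285), the button at about (467,292), the plate at about (408,296), and the front to the left. All of it is nearly aligned with the fingers. I'll enlarge it for exact corners.

```bash
python3 - <<'E'
import cv2
im=cv2.imread("pics/w1.png")[150:250,235:365]
cv2.imwrite("pics/w1c.png",cv2.resize(im,(780,600),interpolation=cv2.INTER_CUBIC))
E
```

```text
(no output)
```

View pics/w1c.png

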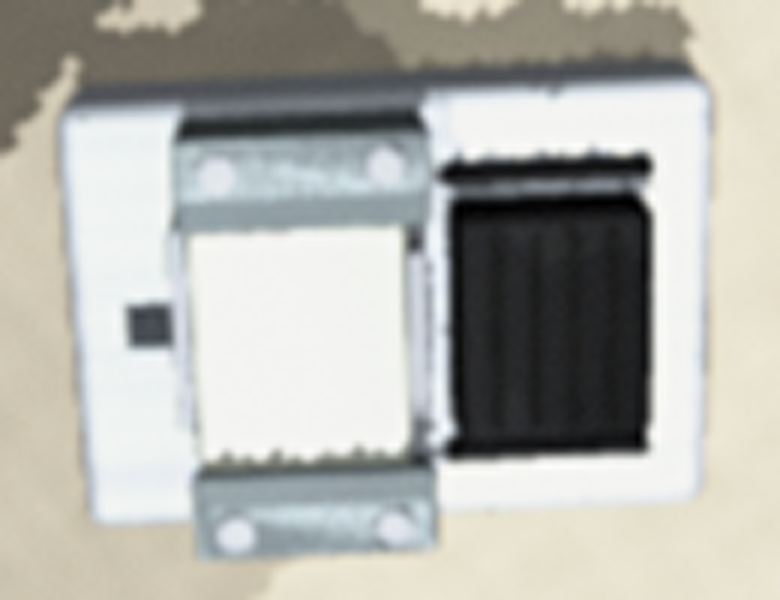

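The enlarged crop gives the deck corners (65,112), (95,522), (708,85), (697,500), the button top (452..650, 204..446), and the plate front edge (190,230)-(203,465).

```bash
python3 - <<'E'
from h import *
z=np.load("w1.npz"); c=[z[k] for k in z.files]
f=lambda p,h:onz(c,(235+p[0]/6-.4,150+p[1]/6-.4),h)[:2]
D=np.array([f(p,.024) for p in[(65,112),(95,522),(708,85),(697,500)]])
Bt=np.array([f(p,.035) for p in[(452,208),(650,200),(650,440),(452,452)]])
P=np.array([f(p,.036) for p in[(190,230),(203,465),(407,225),(407,455)]])
# fit rigid: dispenser coords
L=np.array([[-34,32],[-34,-32],[58,32],[58,-32],[20,17],[48,17],[48,-17],[20,-17]])/1000
W=np.vstack([D,Bt])
lm,wm=L.mean(0),W.mean(0); H=(L-lm).T@(W-wm); th=np.arctan2(H[0,1]-H[1,0],H[0,0]+H[1,1])
Rm=np.array([[np.cos(th),-np.sin(th)],[np.sin(th),np.cos(th)]]); o=wm-Rm@lm
print("yaw",th,"deg",np.degrees(th),"origin",o); print("res mm",((W-o)@Rm-L)*1000); print("plate disp mm",((P-o)@Rm)*1000)
st=arm.read_state(); print("TCP in disp mm",(st["tool_pos"][:2]-o)@Rm*1000, "err yaw",th+.63)
t=o+Rm@[-.0015,0]; print("target",t,"shift mm",(t-st["tool_pos"][:2])*1000)
E
```

```text
yaw -0.5863553395193161 deg -33.59568624941726 origin [0.54879841 0.15363874]
res mm [[ 1.98070979 -1.28463315]
 [ 1.67700427  1.23459685]
 [-1.26484145 -1.30436389]
 [-1.15108567  0.96031425]
 [ 0.34552893  0.52974226]
 [-1.04504501  0.5013167 ]
 [-0.40180909 -0.00927566]
 [-0.14046178 -0.62769735]]
plate disp mm [[-15.00496255  16.23819825]
 [-15.11222808 -17.7034847 ]
 [ 14.1837977   15.68834479]
 [ 13.48145395 -17.42036825]]
TCP in disp mm [-4.14380314 -0.36796761] err yaw 0.04364466048068394
target [0.54754897 0.15446874] shift mm [ 2.40579703 -1.15638915]
```

Call:
step_arm:
  plan: [2,-1,-25,0,0,0.04,2.5,-1,-55,0,0,0.044,2.5,-1,-80,0,0,0.044,2.5,-1,-92,0,0,0.044,2.5,-1,-92,0,0,0.044,2.5,-1,-92,0,0,0.044]
  gripper: 57

```text
time_s: 1.6
tool_pos: [0.5481, 0.1549, 0.0506]
eef_rot: [0.0, 0.881, 0.473, 0.001]
ft_force: [-0.2, -0.4, 0.1]
finger_gap: 0.0572
grip_force: 0.0
```

```bash
python3 - <<'E'
from h import *
st=arm.read_state(); print(st["tool_pos"],st["finger_gap"],st["ft_force"])
w=arm.camera("wrist"); s=arm.camera("side"); 
cv2.imwrite("pics/w2.png",w); cv2.imwrite("pics/s2.png",s)
a=w[200:420,130:430]; b=s[130:260,230:400]
cv2.imwrite("pics/v2.png",np.hstack([cv2.resize(a,(440,323)),cv2.resize(b,(360,323),interpolation=2)]))
E
```

```text
[0.54806745 0.15487821 0.0505504 ] 0.0571768994701295 [-0.18907407 -0.44366291  0.07427996]
```

View pics/v2.png

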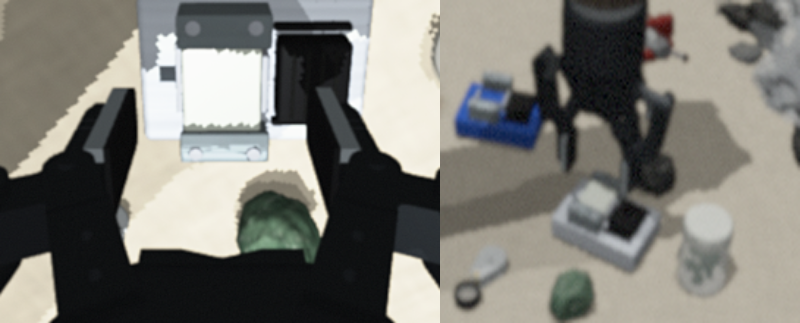

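```bash
python3 - <<'E'
from h import *
st=arm.read_state(); q=st["eef_rot"]; M=R.from_quat([q[1],q[2],q[3],q[0]]).as_matrix(); T=st["tool_pos"]
c=cal("wrist"); s=cal("side"); sc=cal("scene"); cr=lambda p:((p-[130,200])*440/300); cs=lambda p:440+(p[0]-230)*360/170
th=-.586; Rm=np.array([[np.cos(th),-np.sin(th)],[np.sin(th),np.cos(th)]]); o=np.array([.5488,.1536])
print("toolaxes",M)
for y in(-.0285,.0285):
  for dz in(0,-.01):
    p=T+M@[0,y,dz]; a=proj(s,p); print("tip",y,dz,cr(proj(c,p)),"side",cs(a),(a[1]-130)*323/130)
for n,x,y,z in[("origin top",0,0,.036),("btn",.034,0,.035),("front mid",-.034,0,.024),("FL",-.034,.032,.024),("BR",.058,-.032,.024)]:
  p=np.r_[o+Rm@[x,y],z]; a=proj(s,p); print(n,cr(proj(c,p)),"side",cs(a),(a[1]-130)*323/130)
E
```

```text
toolaxes [[ 5.53078497e-01  8.33125946e-01  2.30960599e-03]
 [ 8.33127108e-01 -5.53081151e-01  6.79104203e-04]
 [ 1.84317887e-03  1.54859743e-03 -9.99997102e-01]]
tip -0.0285 0 [137.3806078  103.11612778] side 571.815033968941 171.5824390284148
tip -0.0285 -0.01 [132.10554412 118.36293612] side 572.0508145211036 162.21966764521142
tip 0.0285 0 [302.34334911 103.05777968] side 623.3383455713835 194.2024232268284
tip 0.0285 -0.01 [307.46831906 118.2989875 ] side 623.9421216709818 184.77600791234704
origin top [222.98990457  85.91307714] side 597.1529712087483 197.8052025943066
btn [312.62907089  84.60466219] side 627.9608320022045 212.53597631353293
front mid [138.148405    72.29983233] side 566.8533894739908 195.2174750368079
FL [133.45942724  -4.41927225] side 582.4051457588514 175.14805165917446
BR [359.79813597 140.98125085] side 634.4237541680343 255.21328085089817
```

Prediction and pictures agree: the right finger is over the button and the left one is ahead of the apron edge. Descending.

Call:
step_arm:
  plan: [-0.5,-0.5,-6,0,0,0,-0.5,-0.5,-12,0,0,0,-0.5,-0.5,-15,0,0,0,-0.5,-0.5,-15,0,0,0,-0.5,-0.5,-15,0,0,0]
  gripper: 57

```text
time_s: 2.2
tool_pos: [0.5469, 0.1545, 0.0342]
eef_rot: [-0.0, 0.881, 0.473, -0.0]
ft_force: [0.5, -0.1, -0.2]
finger_gap: 0.0565
grip_force: 0.0
```

Call:
step_arm:
  plan: [0,0,-2,0,0,0,0,0,-3,0,0,0,0,0,-3,0,0,0]

```text
time_s: 2.5
tool_pos: [0.5469, 0.1545, 0.0311]
eef_rot: [-0.0, 0.881, 0.473, -0.0]
ft_force: [0.0, 0.8, 0.1]
finger_gap: 0.0569
grip_force: 0.0
```

Call:
step_arm:
  plan: [0,0,-2,0,0,0,0,0,-3,0,0,0,0,0,-3,0,0,0]

```text
time_s: 2.8
tool_pos: [0.5472, 0.1545, 0.0285]
eef_rot: [0.0, 0.881, 0.473, 0.0]
ft_force: [-0.5, -0.8, 3.0]
finger_gap: 0.0571
grip_force: 1.5
```

Call:
step_arm:
  plan: [0,0,-2,0,0,0,0,0,-2,0,0,0,0,0,-2,0,0,0]

```text
time_s: 3.1
tool_pos: [0.5471, 0.1545, 0.0263]
eef_rot: [0.0, 0.881, 0.473, 0.0]
ft_force: [-0.7, -0.3, 2.4]
finger_gap: 0.0568
grip_force: 1.4
```

Call:
step_arm:
  plan: [0,0,-2,0,0,0,0,0,-4,0,0,0,0,0,-5,0,0,0,0,0,-5,0,0,0,0,0,-5,0,0,0]

```text
time_s: 3.6
tool_pos: [0.5474, 0.1545, 0.0223]
eef_rot: [0.0, 0.881, 0.473, 0.001]
ft_force: [-3.3, -1.9, 11.8]
finger_gap: 0.057
grip_force: 6.9
```

```bash
python3 - <<'E'
from h import *
st=arm.read_state(); print(st["tool_pos"],st["finger_gap"],st["ft_force"],st["wrist_torque"])
w=arm.camera("wrist"); s=arm.camera("scene"); 
cv2.imwrite("pics/w3.png",w)
a=w[150:420,130:430]; b=s[150:250,190:310]
cv2.imwrite("pics/v3.png",np.hstack([cv2.resize(a,(400,360)),cv2.resize(b,(400,360),interpolation=2)]))
E
```

```text
[0.5473519  0.15447705 0.02228965] 0.056997991954764536 [-3.32408309 -1.90344466 11.82841033] [-0.44793867  0.34760079 -0.1081562 ]
```

View pics/v3.png

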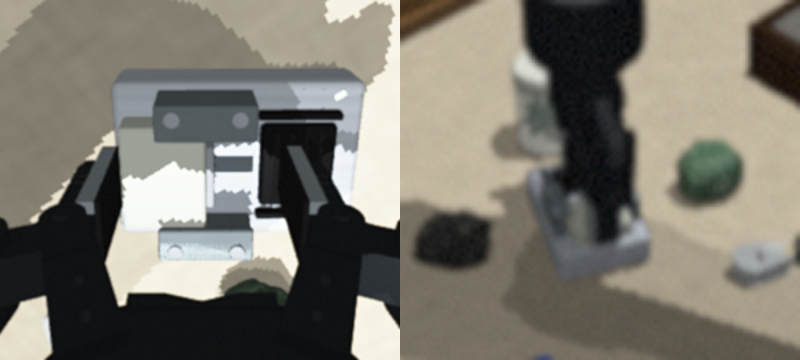

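The plate has sprung out and rests on the left finger, with the button under the right one. One small extra push will confirm that the button has bottomed.

Call:
step_arm:
  plan: [0,0,-1,0,0,0,0,0,-1,0,0,0,0,0,-1,0,0,0,0,0,-1,0,0,0]

```text
time_s: 4.1
tool_pos: [0.5475, 0.1545, 0.0221]
eef_rot: [0.0, 0.881, 0.473, 0.001]
ft_force: [-4.8, -2.2, 16.4]
finger_gap: 0.0571
grip_force: 9.7
```

```bash
python3 - <<'E'
from h import *
z=[];w0=cv2.imread("pics/w3.png")
w=arm.camera("wrist"); c=cal("wrist")
st=arm.read_state(); print(st["tool_pos"],st["finger_gap"],st["ft_force"])
print("change",np.abs(w.astype(int)-w0).mean())
cv2.imwrite("pics/v4.png",cv2.resize(w[190:350,190:430],(780,520),interpolation=2))
E
```

```text
[0.54754892 0.1544772  0.02212054] 0.05686292990386275 [-5.41782309 -2.4302801  17.50668359]
change 1.5815731292517006
```

View pics/v4.png

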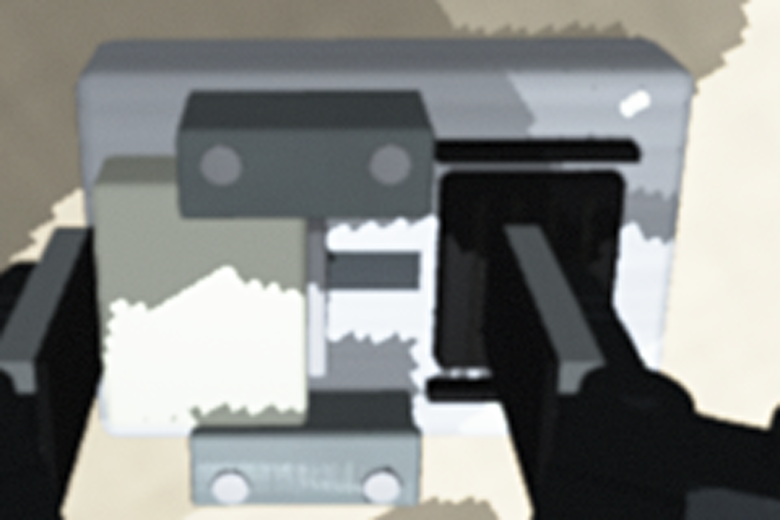

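The button is stiff at the bottom: 5 N more moved it only 0.2 mm. The plate is half-way out and resting against the left finger, so I'm handing in.

```bash
python3 -c "
from rig import arm
print(arm.close_job())"
```

```text
the job is handed in; nothing more can be done
None
```

I handed the job in with the button held fully down by one finger and the plate stopped about half-way out (roughly 14 mm) against the other; I didn't touch the jar, stones or loupe.

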